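# Put the pantry jars back on their own stands

## Task

The three glass jars on the pantry counter each stand on the wrong wooden stand: put every jar, upright and in the middle, on the stand of its own outline (round on round, square on square, oblong on oblong), turned so that the sides of the square and the oblong jar run parallel to those of their stands. The cork mat is free for parking a jar on the way. Set the glass down gently, do not knock jars together or tip them, and leave the pepper mill, the tin and the egg cup where they are.

Things in the scene. Friction and masses are not known exactly. Their poses are not given: they have to be found in the camera images.
- round_jar: Round glass jar, diameter 80, 130 high in all: lid top at 104, and on its centre a round wooden knob of diameter 30 that rises 26 (from 104 to 130). Origin: centre of the underside, z up. Stands upright at the start on a stand that is not its own. Glass with a pale wood lid fixed shut; about 0.35 kg. Sizes in mm.
- square_jar: Square glass jar, 78 x 78, 110 high in all: lid top at 84, and on its centre a square wooden knob 30 x 30, sides parallel to the jar's, rising 26 (from 84 to 110). Origin: centre of the underside, z up. Stands upright at the start on a stand that is not its own. Glass with a pale wood lid fixed shut; about 0.35 kg. x and y along its sides. Sizes in mm.
- oblong_jar: Oblong glass jar, 110 long (x) by 60 wide (y), 95 high in all: lid top at 69, and on its centre a wooden bar knob 50 long (x) by 26 wide (y), rising 26 (from 69 to 95). Origin: centre of the underside, z up. Stands upright at the start on a stand that is not its own. Glass with a pale wood lid fixed shut; about 0.35 kg. Sizes in mm.
- round_stand: Round stand, diameter 124. Dark wood, flat on top, no rim, 12 mm thick, fixed to the counter. Origin: centre of the underside (counter height), z up. Sizes in mm.
- square_stand: Square stand, 108 x 108. Dark wood, flat on top, no rim, 12 mm thick, fixed to the counter. Origin: centre of the underside (counter height), z up. x and y along its sides. Sizes in mm.
- oblong_stand: Oblong stand, 142 long (x) by 92 wide (y). Dark wood, flat on top, no rim, 12 mm thick, fixed to the counter. Origin: centre of the underside (counter height), z up. Sizes in mm.
- cork_mat: Round cork mat, diameter 140, 6 mm thick, fixed, bare at the start: the free spot. Origin: centre of the underside. Sizes in mm.
- pepper_mill: Turned wooden pepper mill, diameter 48, 114 high, loose, not to be disturbed. Origin: centre of the underside. Sizes in mm.
- spice_tin: Round metal tin, diameter 50, 58 high, loose, not to be disturbed. Origin: centre of the underside. Sizes in mm.
- egg_cup: White china egg cup, diameter 48, 58 high, loose, not to be disturbed. Origin: centre of the underside. Sizes in mm.
Things that resemble listed ones, but are neither listed nor needed, are in the scene too. What is shaped like the round_jar but pink is not meant.

How it is judged:
By the outcome, as a careful person would: the job done as asked, in the order asked, and still so for the second after the job is handed in, with the robot touching nothing.
It also fails if it takes over 120 s, if anything falls off the work surface, if the arm or the gripper's body presses on something with over 40 N, if the wrist force passes 120 N, or if a joint passes its speed limit or range.

## Robot

A 6-joint arm with a two-finger parallel gripper is mounted at the origin on the work surface. World frame = base frame: x ahead of the robot, y to its left, z up, the work surface at z = 0. Lengths are in mm, angles in degrees, forces in N, time in s.
With the tool pointing down it reaches from about 300 to 850 mm from the base axis. Payload 4.2 kg.
Tool frame: the origin (TCP) lies midway between the tips of the shut fingers; the grasp point (between the pads) lies 19 mm behind it; z points along the fingers, y is the line along which they close (so a half turn about z gives the same grasp; the last joint's range is limited). The gripper opens to 91 mm and grips with 3 to 60 N. Pads are 32 mm wide; open, the fingers measure 118 mm over their backs; the gripper's body (76 mm by 178 mm) begins 60 mm behind the grasp point.
Start: joints at [-72.193, 18.312, 89.639, -0, 72.044, -1.146], TCP at [186.763, -543.841, 213.976] pointing down, gripper open.
Joint ranges: [-177.97, 177.97], [-48.28, 115.42], [12.27, 149.76], [-77.06, 257.06], [2.81, 150.46], [-146.56, 146.56]. Speed limits (degrees/s): [147.25, 147.25, 180, 180, 180, 180].

## Interface

Orientations are given as [roll, pitch, yaw] about the fixed x, y, z axes, in that order (R = Rz(yaw) Ry(pitch) Rx(roll)).
In Python, from workcell import env gives the robot as it stands.
- The arm moves only by the shell command python3 -m jog 'ROWS' [FORCE]. ROWS is a JSON object of lists of equal length, an entry for each row: "jaw": the finger opening in mm, from 0 to 91.2; "slide": the shift along the tool's x, y, z in units of 30 mm (1.0 is 30 mm), a list of three; "spin": the turn about the tool's z in units of 8 degrees (1.0 is 8 degrees). In form: {"jaw": [jaw, ...], "slide": [[dx, dy, dz], ...], "spin": [spin, ...]}. A call has 1 to 10 rows; each row shifts and turns the commanded pose from where the row before left it, along the tool's axes as they then stand; what a row does not reach is not made up. A row lasts 1/10 s, in which the tool goes at most 50 mm and 8.59 degrees, less where a joint would pass 70% of its speed; a pose out of reach is approached as far as the arm can. A call is refused whole if a number of a shift passes 1 or a number of a turn 1, either way. A call with a gripper value outside its range is refused whole. The fingers move at their own pace and stop on an object; FORCE is the grip in N (left out, the last holds). Time passes only in rows, so rows that do not move let the fingers close. It gives the time, the measured TCP pose, the force, the opening and the grip force at its end, in the units of the state.
- env.state(): the state, without advancing time (a new reading comes with each control period).
- env.grab_frame(name): name is "side" or "top" or "wrist"; returns the picture (384x512x3 uint8, red, green, blue); there is no depth.
- env.camera_model(name): a dict with "fx", "fy", "cx", "cy" (pixels), "camera_from_world" (4x4, takes a point from world to camera coordinates). Camera axes: x right, y up, looking along -z (the intrinsics and any distortion apply to the point x, -y, -z); pixel columns grow to the right and rows downward; lengths in mm; the calibration is good to about 2 mm. A picture is of the moment at which its call begins: read the wrist's pose just before it. camera_model takes no time and is no camera call; for the wrist camera it gives the pose at the moment of the call.
- env.job_done(): hands the job in; it is judged then, once.
The state is a dict: "time_s": time; "qpos": joint angles; "qvel": joint speeds; "effort": joint torques, N m; "ee_pos": TCP position; "ee_rot": TCP orientation; "force": force on the tool from outside, world axes, zero at the start; "torque": the same for the moment, N m; "gripper_width": finger opening in mm; "gripper_force": force on a finger pad.
Only numpy, scipy, OpenCV 4.12 (cv2) and the standard library are available. Lean on these libraries where they do the work, as an engineer would, in place of code of your own. Each camera call takes 0.05 s, during which the arm holds its last target. There are 200 camera calls.

## Working session

There is one attempt and no reset: what is moved stays moved. The work goes in short steps, Python scripts to look and compute and a shell command to move; the robot and the scene stay as the last step left them, time stands still between calls to the robot, and variables do not carry over. Pictures are saved under pics/ and viewed, at most 14 in all, crops included, and the job is handed in when it is done.

```bash
mkdir -p pics; ls; python3 - <<'E'
from workcell import env
import cv2,json
for n in("top","side"):
    im=env.grab_frame(n); cv2.imwrite(f"pics/{n}0.png",cv2.resize(im[:,:,::-1],(800,600)) if 0 else im[:,:,::-1]); m=env.camera_model(n); print(n,m)
print(env.state())
E
```

```text
pics
top {'fx': 415.8894958698573, 'fy': 415.8894958698573, 'cx': 257.018413079928, 'cy': 190.1752841274484, 'camera_from_world': array([[ 7.93683065e-03, -9.99953892e-01,  5.40561872e-03,
         4.33893384e+01],
       [ 9.79040753e-01,  8.87077718e-03,  2.03471160e-01,
        -5.74438504e+02],
       [-2.03509731e-01,  3.67740489e-03,  9.79066017e-01,
        -1.13911777e+03],
       [ 0.00000000e+00,  0.00000000e+00,  0.00000000e+00,
         1.00000000e+00]])}
side {'fx': 496.8645777016001, 'fy': 496.8645777016001, 'cx': 252.14384512068878, 'cy': 187.96803526025116, 'camera_from_world': array([[-9.91692159e-01, -1.28629989e-01, -9.94162033e-04,
         5.66304104e+02],
       [ 9.49268267e-02, -7.37024474e-01,  6.69166513e-01,
        -5.80796577e+01],
       [-8.68076027e-02,  6.63512812e-01,  7.43111828e-01,
        -1.27407791e+03],
       [ 0.00000000e+00,  0.00000000e+00,  0.00000000e+00,
         1.00000000e+00]])}
{'time_s': 0.1, 'qpos': array([-7.21933741e+01,  1.83499621e+01,  8.96978532e+01,  4.75129554e-04,
        7.20435401e+01, -1.14493654e+00]), 'qvel': array([-0.00592814, -0.07644345, -0.0863606 ,  0.07935563, -0.02032916,
        0.08222738]), 'effort': array([ 2.99134692e-03, -4.13328767e+01, -2.32506198e+01,  7.32311234e-02,
        4.21100913e-02, -4.50425659e-05]), 'ee_pos': array([ 186.62185261, -543.41387844,  213.19504687]), 'ee_rot': array([-1.79908672e+02, -2.27708848e-03,  1.89514138e+01]), 'force': array([-0.25027018,  0.49879565, -0.30792485]), 'torque': array([-0.03752233,  0.01333892, -0.01950622]), 'gripper_force': 0.0, 'gripper_width': 91.57982827264425}
```

View pics/top0.png

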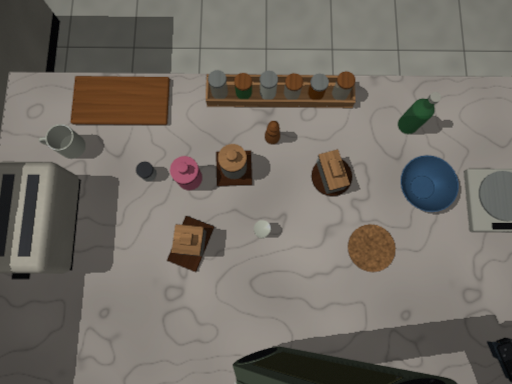

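View pics/side0.png

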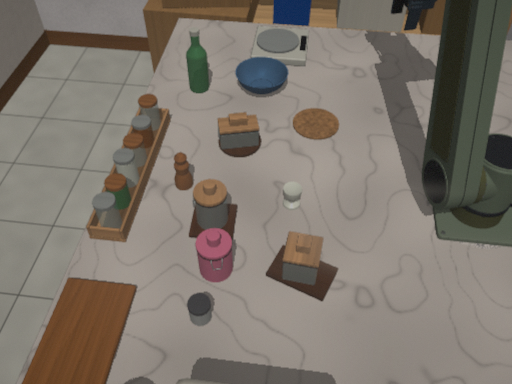

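The top view shows these objects (pixels): the round jar on the square stand at (233,165), the square jar on the oblong stand at (188,243), and the oblong jar on the round stand at (333,172). The cork mat is at (371,248), the mill at (272,132), the egg cup at (262,228), the tin at (145,171) and the pink decoy at (185,172). The side view agrees.

```bash
cat > h.py <<'E'
from workcell import env
import numpy as np, cv2
def ray(m,u,v):
    T=np.array(m["camera_from_world"]);R=T[:3,:3];c=-R.T@T[:3,3]
    d=R.T@np.array([(u-m["cx"])/m["fx"],-(v-m["cy"])/m["fy"],-1.]);return c,d
def onz(m,u,v,z):
    c,d=ray(m,u,v);return (c+d*(z-c[2])/d[2])[:2]
def proj(m,p):
    q=np.array(m["camera_from_world"])@np.array([*p,1.]);return np.array([m["cx"]-m["fx"]*q[0]/q[2],m["cy"]+m["fy"]*q[1]/q[2]])
def plan(dx,dy,yaw):
    "world shift -> tool shift in units of 30mm (tool down)"
    from scipy.spatial.transform import Rotation as Ro
    R=Ro.from_euler("xyz",env.state()["ee_rot"],degrees=True).as_matrix();return R.T@np.array([dx,dy,0])/30
E
python3 - <<'E'
from h import *
m=env.camera_model("top")
for n,u,v,z in[("roundknob",232,148,142),("sqknob",192,240,122),("obknob",336,170,107),("sqst",234,167,12),("obst",191,244,12),("rdst",332,175,12),("mat",371,248,6),("mill",273,138,50),("egg",262,229,55),("tin",145,170,58),("pink",185,166,130)]: print(n,onz(m,u,v,z).round())
m=env.camera_model("wrist");s=env.state()
T=m["camera_from_world"];R=T[:3,:3];print("cam pos",-R.T@T[:3,3],"look",-R[2],"right",R[0],m["fx"],m["cx"],m["cy"])
E
```

```text
roundknob [674. 118.]
sqknob [424. 220.]
obknob [ 624. -172.]
sqst [655. 118.]
obst [422. 239.]
rdst [ 633. -178.]
mat [ 415. -287.]
mill [735.   2.]
egg [463.  33.]
tin [631. 374.]
pink [625. 246.]
cam pos [ 253.77789515 -520.61006952  383.72442377] look [-0.23823326 -0.08127105 -0.9678016 ] right [ 3.24814433e-01 -9.45777616e-01 -5.34468737e-04] 277.74165753119274 256.8994330002758 194.2317205062239
```

```bash
python3 -m jog '{"jaw":[91,91,91,91,91,91,91,91,91,91],"slide":[[0.9,-0.68,-0.4],[0.9,-0.68,-0.4],[0.9,-0.68,-0.4],[0.9,-0.68,-0.4],[0.9,-0.68,-0.4],[0.9,-0.68,-0.4],[0.9,-0.68,-0.4],[0.9,-0.68,0],[0.9,-0.68,0],[0.9,-0.68,0]],"spin":[0,0,0,0,0,0,0,0,0,0]}'; python3 - <<'E'
from h import *
p=env.state()["ee_pos"];print(plan(580-p[0],40-p[1],0))
E
```

```text
time_s: 1.1
ee_pos: [376.3, -261.8, 297.8]
ee_rot: [-180.0, 0.0, 18.9]
force: [1.0, 1.3, 0.6]
gripper_width: 91.3
gripper_force: 0.0
[ 9.69033344e+00 -7.31037727e+00 -6.59309497e-04]
```

```bash
python3 -m jog '{"jaw":[91,91,91,91,91,91,91,91,91,91],"slide":[[0.9,-0.7,0],[0.9,-0.7,0],[0.9,-0.7,0],[0.9,-0.7,0],[0.9,-0.7,0],[0.9,-0.7,0],[0.9,-0.7,0],[0.7,-0.6,0],[0.3,-0.3,0],[0,0,0]],"spin":[0,0,0,0,0,0,0,0,0,0]}'; python3 - <<'E'
from h import *
np.save("w1.npy",env.camera_model("wrist"),allow_pickle=True)
im=env.grab_frame("wrist");cv2.imwrite("pics/w1.png",im[:,:,::-1])
m=np.load("w1.npy",allow_pickle=True).item()
print(env.state()["ee_pos"])
for p in[(655,118,12),(422,239,12),(633,-178,12),(415,-287,6)]:print(proj(m,p))
E
```

```text
time_s: 2.1
ee_pos: [526.6, -26.6, 297.3]
ee_rot: [-180.0, 0.1, 19.1]
force: [-0.3, 0.2, 0.8]
gripper_width: 91.0
gripper_force: 0.0
[526.08340993 -27.63713113 297.52304349]
[193.46409962  54.38243983]
[ 85.13282132 173.32173555]
[367.38795248 134.52829302]
[370.15665091 268.04606772]
```

View pics/w1.png

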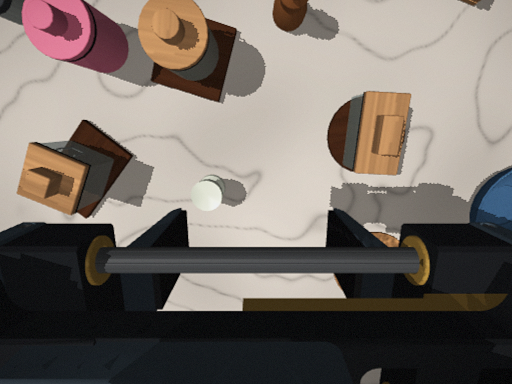

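The wrist view shows everything clearly: round lid at (174,33), square lid at (55,178), oblong lid at (384,133) and the egg cup at (207,192). I'll now measure the lids by colour.

```bash
cat >> h.py <<'E'
def wood(im,lo=(5,60,120),hi=(22,255,255),amin=400):
    hsv=cv2.cvtColor(im,cv2.COLOR_RGB2HSV);k=cv2.inRange(hsv,lo,hi);k=cv2.morphologyEx(k,cv2.MORPH_CLOSE,np.ones((3,3)))
    return [c for c in cv2.findContours(k,cv2.RETR_EXTERNAL,cv2.CHAIN_APPROX_NONE)[0] if cv2.contourArea(c)>amin]
def rect(m,c,z):
    "world rectangle of contour on plane z: centre, sizes, angle (of first side)"
    w=np.array([onz(m,*p[0],z) for p in c],np.float32);(x,y),(a,b),t=cv2.minAreaRect(w);return np.round([x,y,a,b,t],1)
E
python3 - <<'E'
from h import *
im=cv2.imread("pics/w1.png")[:,:,::-1].copy();m=np.load("w1.npy",allow_pickle=True).item()
for p in[(160,40),(45,165),(365,120),(385,130),(200,70),(105,150),(340,125)]:print(p,cv2.cvtColor(im[p[1]:p[1]+1,p[0]:p[0]+1],cv2.COLOR_RGB2HSV)[0,0],end=' ')
for c in wood(im):
    print(cv2.boundingRect(c),cv2.contourArea(c),[rect(m,c,z) for z in(116,96,81)])
t=cv2.imread("pics/top0.png")[:,:,::-1].copy();mt=env.camera_model("top")
print("top")
for c in wood(t,amin=150):
    print(cv2.boundingRect(c),cv2.contourArea(c),[rect(mt,c,z) for z in(116,96,81,6)])
E
```

```text
(160, 40) [ 15 127 205] (45, 165) [ 15 131 197] (365, 120) [ 15 130 192] (385, 130) [ 15 127 199] (200, 70) [30 25 61] (105, 150) [ 11 151  32] (340, 125) [  9 167  67] (17, 142, 68, 73) 3004.0 [array([439.1, 224.8,  73.3,  74.8,  84.3]), array([430.3, 237.8,  77.5,  79. ,  84.3]), array([423.7, 247.5,  80.6,  82.2,  84.3])]
(353, 91, 58, 84) 3524.5 [array([ 629.9, -154.1,   99.5,   56.6,   16. ]), array([ 631.9, -162.7,  105.2,   59.8,   16. ]), array([ 633.4, -169.1,  109.4,   62.2,   16. ])]
(138, 0, 70, 69) 3905.5 [array([652.7, 118.4,  69.5,  78.7,  19.1]), array([656.1, 125.3,  73.5,  83.2,  19.1]), array([658.6, 130.5,  76.4,  86.6,  19.1])]
top
(172, 224, 30, 30) 702.0 [array([428.4, 235. ,  75.5,  74.3,  84.6]), array([430.1, 238.3,  76.9,  75.6,  84.6]), array([431.5, 240.7,  77.9,  76.6,  84.6]), array([438.1, 253. ,  83. ,  81.6,  84.6])]
(319, 149, 30, 41) 584.0 [array([ 624.8, -163.8,  105.6,   55.8,   15.8]), array([ 630.1, -167.7,  107.4,   56.8,   15.8]), array([ 634. , -170.6,  108.9,   57.5,   15.8]), array([ 653.8, -185.2,  116. ,   61.3,   15.8])]
(219, 144, 27, 27) 548.5 [array([656.2, 119. ,  75.3,  72.6,   0.8]), array([662. , 120.2,  76.7,  73.9,   0.8]), array([666.4, 121.1,  77.7,  74.9,   0.8]), array([688.3, 125.6,  82.7,  79.8,   0.8])]
```

```bash
python3 -m jog '{"jaw":[70,70,70,70,70,70,70,70,70,70],"slide":[[0.8,-0.45,0.4],[0.8,-0.45,0.4],[0.8,-0.45,0.5],[0.8,-0.45,0.5],[0.8,-0.45,0.5],[0.8,-0.45,0.5],[0.5,-0.3,0.5],[0.35,-0.2,0.3],[0,0,0.2],[0,0,0]],"spin":[0,0,0,0,0,0,0,0,0,0]}' 20; python3 - <<'E'
from h import *
p=env.state()["ee_pos"];print(p,plan(655-p[0],118.5-p[1],0),(p[2]-119)/30)
t=env.grab_frame("top");mt=env.camera_model("top")
for c in wood(t,lo=(5,50,60),amin=300): 
    if 330<cv2.boundingRect(c)[0]<360: print(cv2.boundingRect(c),rect(mt,c,6))
E
```

```text
time_s: 3.15
ee_pos: [654.7, 117.3, 183.1]
ee_rot: [180.0, 0.1, 18.9]
force: [-0.0, -0.2, 0.6]
gripper_width: 70.1
gripper_force: 0.0
[654.74109244 117.31414114 183.14089211] [ 2.09864058e-02 -3.45913393e-02 -6.12646584e-05] 2.1380297368467156
(348, 224, 48, 48) [ 417.3 -288.7  136.8  138.9    0.5]
```

```bash
python3 -m jog '{"jaw":[70,70,70,70,70,70,24,24,24,24],"slide":[[0,-0.03,0.5],[0,0,0.5],[0,0,0.5],[0,0,0.4],[0,0,0.2],[0,0,0],[0,0,0],[0,0,0],[0,0,0],[0,0,0]],"spin":[0,0,0,0,0,0,0,0,0,0]}' 25; python3 - <<'E'
from h import *
p=env.state()["ee_pos"];print(plan(417-p[0],-288-p[1],0))
E
```

```text
time_s: 4.2
ee_pos: [655.5, 119.3, 121.4]
ee_rot: [180.0, -0.0, 19.0]
force: [0.6, -0.6, -0.7]
gripper_width: 41.1
gripper_force: 0.0
[-1.19300831e+01  1.02556584e+01 -6.76187795e-03]
```

```bash
python3 -m jog '{"jaw":[24,24,24,24,24,24,24,24],"slide":[[0,0,0],[0,0,0],[0,0,0],[0,0,0],[0,0,0],[0,0,-0.1],[0,0,-0.2],[0,0,-0.4]],"spin":[0,0,0,0,0,0,0,0]}' 25
```

```text
time_s: 5.0
ee_pos: [654.3, 118.7, 140.8]
ee_rot: [-180.0, 0.2, 18.9]
force: [-0.3, -0.7, -4.0]
gripper_width: 29.5
gripper_force: 25.0
```

```bash
python3 -m jog '{"jaw":[24,24,24,24,24,24,24,24,24,24],"slide":[[0,0,-0.6],[0,0,-0.8],[0,0,-0.8],[-0.2,0.17,-0.6],[-0.4,0.34,-0.3],[-0.6,0.52,0],[-0.8,0.69,0],[-0.8,0.69,0],[-0.8,0.69,0],[-0.8,0.69,0]],"spin":[0,0,0,0,0,0,0,0,0,0]}' 25;python3 -m jog '{"jaw":[24,24,24,24,24,24,24,24,24,24],"slide":[[-0.8,0.69,0],[-0.8,0.69,0],[-0.8,0.69,0],[-0.8,0.69,0],[-0.8,0.69,0],[-0.8,0.69,0],[-0.8,0.69,0],[-0.8,0.69,0],[-0.5,0.43,0.2],[-0.2,0.17,0.4]],"spin":[0,0,0,0,0,0,0,0,0,0]}' 25; python3 - <<'E'
from h import *
p=env.state()["ee_pos"];print(p,plan(417-p[0],-288-p[1],0),(p[2]-114.5)/30)
t=env.grab_frame("top");cv2.imwrite("pics/top1.png",t[:,:,::-1]);cv2.imwrite("pics/top1c.png",cv2.resize(t[100:300,130:430,::-1],(800,533),interpolation=cv2.INTER_CUBIC))
E
```

```text
time_s: 6.0
ee_pos: [565.6, -33.0, 234.8]
ee_rot: [180.0, 0.1, 18.9]
force: [-0.4, -0.7, -4.4]
gripper_width: 29.3
gripper_force: 25.0
time_s: 7.0
ee_pos: [424.1, -276.0, 217.4]
ee_rot: [179.9, -0.0, 18.8]
force: [1.1, 0.6, -4.9]
gripper_width: 29.2
gripper_force: 25.0
[ 424.10166735 -275.95801628  217.40187004] [-0.35345237  0.30369408  0.00051778] 3.4300623345603167
```

View pics/top1c.png

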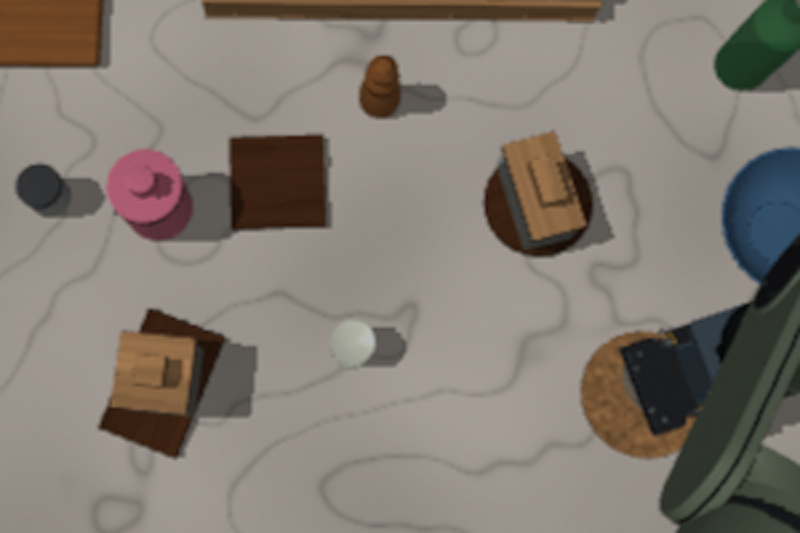

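The square stand is now bare at crop (279,182), and the round jar is hanging over the mat. I'll measure the square stand and lower the jar.

```bash
python3 -m jog '{"jaw":[24,24,24,24,24,24,24,24,24,24],"slide":[[-0.25,0.22,0.4],[-0.1,0.08,0.6],[0,0,0.6],[0,0,0.6],[0,0,0.5],[0,0,0.3],[0,0,0.15],[0,0,0.06],[0,0,0.04],[0,0,0.04]],"spin":[0,0,0,0,0,0,0,0,0,0]}' 25; python3 - <<'E'
from h import *
print(env.state()["ee_pos"])
t=cv2.imread("pics/top1.png")[:,:,::-1].copy();mt=env.camera_model("top")
for c in wood(t,lo=(0,90,20),hi=(25,255,110),amin=250):
    print(cv2.boundingRect(c),cv2.contourArea(c),rect(mt,c,12))
E
```

```text
time_s: 8.05
ee_pos: [419.0, -286.2, 118.8]
ee_rot: [179.9, -0.0, 19.0]
force: [0.6, 0.0, -4.0]
gripper_width: 29.3
gripper_force: 25.0
[ 419.01867804 -286.24522673  118.79340803]
(168, 241, 34, 30) 353.5 [399.4 250.7  89.7  85.9  70.6]
(312, 159, 40, 37) 405.5 [ 623.8 -177.7  107.1  120.4   14.9]
(217, 151, 35, 35) 1103.5 [652.6 118.4 106.2 102.9   1.6]
(71, 76, 99, 49) 4383.0 [868.9 478.3 298.2 160.4  89.8]
(206, 74, 148, 34) 2549.5 [907.3 -20.2 110.5 461.    0. ]
(328, 72, 27, 28) 280.0 [ 931.1 -230.8  101.5   74.8   40.5]
```

```bash
python3 -m jog '{"jaw":[24,24,24,24,24],"slide":[[0,0,0.04],[0,0,0.04],[0,0,0.03],[0,0,0.02],[0,0,0]],"spin":[0,0,0,0,0]}' 25
```

```text
time_s: 8.55
ee_pos: [418.7, -286.0, 115.0]
ee_rot: [180.0, -0.0, 19.0]
force: [-1.1, 1.6, 2.0]
gripper_width: 29.0
gripper_force: 25.0
```

```bash
python3 -m jog '{"jaw":[40,55,70,70,70,70,70,70,70,70],"slide":[[0,0,0],[0,0,0],[0,0,0],[0,0,0],[0,0,-0.4],[0,0,-0.6],[0,0,-0.8],[0,0,-0.9],[0,0,-0.9],[0,0,-0.7]],"spin":[0,0,0,0,0,0,0,0,0,0]}' 25; python3 - <<'E'
from h import *
p=env.state()["ee_pos"];print(p,plan(430-p[0],238-p[1],0))
E
```

```text
time_s: 9.55
ee_pos: [419.0, -286.2, 246.1]
ee_rot: [179.9, -0.1, 19.0]
force: [0.3, 0.8, -0.0]
gripper_width: 69.8
gripper_force: 0.0
[ 418.96977978 -286.24906243  246.11592788] [  6.02362506 -16.40806853  -0.03074575]
```

```bash
python3 -m jog '{"jaw":[70,70,70,70,70,70,70,70,70,70],"slide":[[0,0,0],[0,0,0],[0,0,0],[0,0,0],[-0.05,-0.6,0],[-0.08,-1,0],[-0.08,-1,0],[-0.08,-1,0],[-0.08,-1,0],[-0.08,-1,0]],"spin":[0.77,0.77,0.77,0.77,0,0,0,0,0,0]}' 25; python3 -m jog '{"jaw":[70,70,70,70,70,70,70,70,70,70],"slide":[[-0.08,-1,0],[-0.08,-1,0],[-0.08,-1,0],[-0.08,-1,0],[-0.08,-1,0],[-0.08,-1,0],[-0.08,-1,0],[-0.08,-1,0],[-0.08,-1,0],[-0.08,-1,0]],"spin":[0,0,0,0,0,0,0,0,0,0]}' 25;  python3 -m jog '{"jaw":[70,70,70],"slide":[[-0.05,-0.8,0],[-0.05,-0.5,0],[0,0,0]],"spin":[0,0,0]}' 25; python3 - <<'E'
from h import *
m=env.camera_model("wrist");im=env.grab_frame("wrist");cv2.imwrite("pics/w2.png",im[:,:,::-1]);np.save("w2.npy",m,allow_pickle=True)
p=env.state()["ee_pos"];print(p,plan(430-p[0],238-p[1],0))
for c in wood(im): print("lid",cv2.boundingRect(c),rect(m,c,96))
for c in wood(im,lo=(0,90,20),hi=(25,255,110)): print("dark",cv2.boundingRect(c),rect(m,c,12))
E
```

```text
time_s: 10.55
ee_pos: [421.3, -115.4, 244.0]
ee_rot: [-180.0, -0.0, -5.6]
force: [-0.2, 0.7, 0.1]
gripper_width: 70.0
gripper_force: 0.0
time_s: 11.55
ee_pos: [426.6, 185.3, 244.0]
ee_rot: [-180.0, -0.0, -5.5]
force: [0.2, -0.4, 0.0]
gripper_width: 70.0
gripper_force: 0.0
time_s: 11.85
ee_pos: [427.9, 224.1, 243.6]
ee_rot: [-180.0, -0.0, -5.5]
force: [0.4, -0.6, 0.8]
gripper_width: 70.2
gripper_force: 0.0
[427.98430905 222.81887581 243.47517294] [ 1.79459036e-02 -5.10162921e-01 -3.44354040e-04]
lid (211, 153, 67, 64) [428.4 238.9  77.6  75.7  84.5]
dark (202, 293, 288, 18) [196.9  96.9 481.1  32.5  84.5]
dark (369, 235, 24, 51) [266.7  39.8  91.4  34.2   5.7]
dark (122, 235, 24, 51) [304.8 434.8  34.2  91.1  73.4]
dark (213, 120, 75, 50) [469.4 229.5  97.8  49.4  69.8]
dark (280, 0, 87, 42) [622.3 119.5  48.3 107.5   1.9]
```

View pics/w2.png

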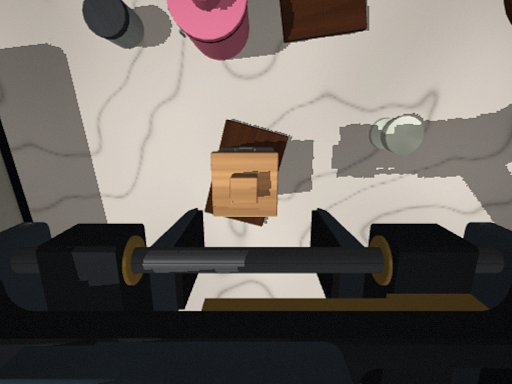

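Wrist view: square lid at (244,184), axis-aligned with the gripper between the fingers. The bare square stand is at the top edge at (323,20). I'll descend and grip.

```bash
python3 -m jog '{"jaw":[70,70,60,60,60,60,60,60,60,60],"slide":[[0,-0.3,0.4],[0,-0.22,0.7],[0,0,0.8],[0,0,0.8],[0,0,0.8],[0,0,0.6],[0,0,0.4],[0,0,0.2],[0,0,0.07],[0,0,0]],"spin":[0,0,0,0,0,0,0,0,0,0]}' 25;  python3 -m jog '{"jaw":[24,24,24,24,24,24,24,24,24],"slide":[[0,0,0],[0,0,0],[0,0,0],[0,0,0],[0,0,0],[0,0,0],[0,0,0],[0,0,0],[0,0,0]],"spin":[0,0,0,0,0,0,0,0,0]}' 25
```

```text
time_s: 12.9
ee_pos: [430.4, 238.1, 100.5]
ee_rot: [-180.0, -0.0, -5.7]
force: [0.2, 0.2, 0.3]
gripper_width: 59.7
gripper_force: 0.0
time_s: 13.8
ee_pos: [430.3, 238.3, 100.5]
ee_rot: [-180.0, -0.0, -5.7]
force: [0.4, 1.4, 3.1]
gripper_width: 29.6
gripper_force: 25.0
```

```bash
python3 -m jog '{"jaw":[24,24,24,24,24,24,24,24,24,24],"slide":[[0,0,-0.1],[0,0,-0.3],[0,0,-0.6],[0,0,-0.8],[0,0,-0.8],[0,0,-0.8],[0,0.3,-0.6],[0,0.6,-0.3],[0.2,0.8,0],[0.4,0.8,0]],"spin":[0,0,0,-0.3,-0.3,-0.3,0,0,0,0]}' 25;  python3 -m jog '{"jaw":[24,24,24,24,24,24,24,24,24,24],"slide":[[0.6,0.8,0],[0.8,0.6,0],[0.9,0.33,0],[0.9,0,0],[0.9,0,0],[0.9,0,0],[0.8,0,0],[0.5,0,0],[0.3,0,0],[0.12,0,0]],"spin":[0,0,0,0,0,0,0,0,0,0]}' 25;  python3 - <<'E'
from h import *
p=env.state()["ee_pos"];print(p,plan(653.5-p[0],118.5-p[1],0))
m=env.camera_model("wrist");im=env.grab_frame("wrist");cv2.imwrite("pics/w3.png",im[:,:,::-1]);np.save("w3.npy",m,allow_pickle=True)
mt=env.camera_model("top");t=env.grab_frame("top");cv2.imwrite("pics/top2.png",t[:,:,::-1])
for c in wood(t,lo=(0,90,20),hi=(25,255,110),amin=250): print(cv2.boundingRect(c),rect(mt,c,12))
for z in (12,):print([proj(m,(653.5+a,118.5+b,z)).round() for a in(-54,54) for b in(-54,54)])
E
```

```text
time_s: 14.8
ee_pos: [449.0, 162.6, 229.6]
ee_rot: [180.0, 0.1, 1.6]
force: [0.7, 0.5, -3.9]
gripper_width: 30.1
gripper_force: 25.0
time_s: 15.8
ee_pos: [653.0, 116.8, 228.5]
ee_rot: [180.0, 0.1, 1.5]
force: [0.4, -0.0, -3.8]
gripper_width: 29.7
gripper_force: 25.0
[653.03124332 116.78788971 228.47069895] [ 1.71147601e-02 -5.66414457e-02 -5.69153525e-05]
(352, 225, 43, 47) [ 417.7 -295.   135.4  117.1    9.8]
(168, 216, 35, 55) [424.9 241.2  89.7 138.2  69.8]
(312, 150, 40, 46) [ 637.8 -173.8  133.4  120.2   16.2]
(258, 77, 96, 31) [ 902.6 -101.8  298.   100.4   89.9]
[array([291., 211.]), array([218., 209.]), array([296., 135.]), array([217., 133.])]
```

View pics/w3.png

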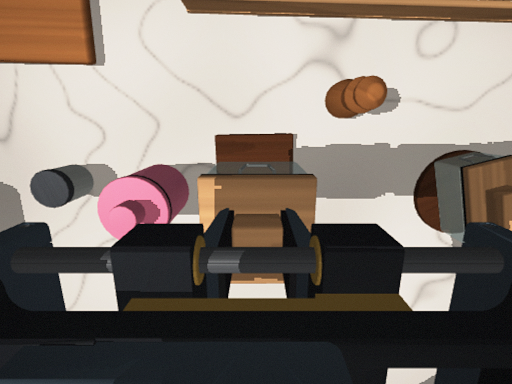

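The jar is square over the square stand, whose far corners are at (217,135) and (293,133), matching the predicted centre within 2 mm. I'll lower it.

```bash
python3 -m jog '{"jaw":[24,24,24,24,24,24,24,24,24,24],"slide":[[0,-0.07,0.4],[0,0,0.7],[0,0,0.8],[0,0,0.8],[0,0,0.7],[0,0,0.4],[0,0,0.2],[0,0,0.1],[0,0,0.05],[0,0,0.03]],"spin":[0,0,0,0,0,0,0,0,0,0]}' 25;  python3 -m jog '{"jaw":[24,24,24,24],"slide":[[0,0,0.03],[0,0,0.03],[0,0,0.02],[0,0,0]],"spin":[0,0,0,0]}' 25
```

```text
time_s: 16.9
ee_pos: [653.5, 119.2, 104.7]
ee_rot: [-180.0, -0.1, 1.5]
force: [0.0, -0.4, -4.1]
gripper_width: 30.2
gripper_force: 25.0
time_s: 17.3
ee_pos: [652.9, 119.1, 101.5]
ee_rot: [180.0, -0.0, 1.5]
force: [0.4, -0.5, -4.4]
gripper_width: 29.9
gripper_force: 25.0
```

```bash
python3 -m jog '{"jaw":[24,24,24],"slide":[[0,0,0.03],[0,0,0.03],[0,0,0]],"spin":[0,0,0]}' 25
```

```text
time_s: 17.6
ee_pos: [653.0, 119.2, 100.5]
ee_rot: [-180.0, -0.0, 1.5]
force: [-1.6, 0.8, 1.0]
gripper_width: 29.7
gripper_force: 25.0
```

```bash
python3 -m jog '{"jaw":[40,55,70,70,70,70,70,70,70,70],"slide":[[0,0,0],[0,0,0],[0,0,0],[0,0,0],[0,0,-0.4],[0,0,-0.7],[0,0,-0.9],[0,0,-0.9],[0,0,-0.9],[0,0,-0.5]],"spin":[0,0,0,0,0,0,-0.45,-0.45,-0.45,-0.46]}' 25;  python3 -m jog '{"jaw":[70,70,70,70,70,70,70,70,70,70],"slide":[[-0.15,0.4,0],[-0.28,0.8,0],[-0.36,1,0],[-0.36,1,0],[-0.36,1,0],[-0.36,1,0],[-0.36,1,0],[-0.36,0.9,0],[-0.25,0.6,0],[0,0,0]],"spin":[0,0,0,0,0,0,0,0,0,0]}' 25;  python3 - <<'E'
from h import *
m=env.camera_model("wrist");im=env.grab_frame("wrist");cv2.imwrite("pics/w4.png",im[:,:,::-1])
s=env.state();p=s["ee_pos"];print(p,s["ee_rot"],plan(633.5-p[0],-169.5-p[1],0))
for c in wood(im): print("lid",cv2.boundingRect(c),rect(m,c,81))
t=env.grab_frame("top");mt=env.camera_model("top");cv2.imwrite("pics/top3.png",t[:,:,::-1])
for c in wood(t,amin=250): print("toplid",cv2.boundingRect(c),rect(mt,c,96))
E
```

```text
time_s: 18.6
ee_pos: [653.9, 119.3, 232.6]
ee_rot: [180.0, -0.3, 16.1]
force: [0.0, -0.5, -0.1]
gripper_width: 70.1
gripper_force: 0.0
time_s: 19.6
ee_pos: [633.4, -129.7, 227.7]
ee_rot: [180.0, 0.1, 15.7]
force: [0.5, 0.2, 0.4]
gripper_width: 70.0
gripper_force: 0.0
[ 633.73371881 -127.8290852   227.82273995] [-1.79953362e+02  8.13560224e-02  1.57874132e+01] [-3.85408301e-01  1.33451360e+00 -5.39016992e-04]
lid (263, 146, 55, 90) [ 634.3 -169.   108.8   59.4   14.4]
lid (0, 61, 72, 93) [649.1 126.4  81.3  74.7   1.5]
lid (141, 14, 21, 46) [754.3  16.8  41.7  20.4  10.7]
lid (347, 0, 72, 21) [ 840.3 -202.3   17.7   71.4   15.7]
toplid (384, 230, 12, 39) [ 405.7 -312.7   29.   103.    84.5]
toplid (219, 148, 28, 27) [650.3 118.7  76.5  76.9   0.8]
toplid (70, 76, 97, 47) [8.352e+02 4.532e+02 1.437e+02 2.736e+02 6.000e-01]
toplid (226, 73, 35, 15) [8.982e+02 9.250e+01 4.470e+01 1.006e+02 6.000e-01]
```

```bash
python3 -m jog '{"jaw":[70,70,60,60,60,60,60,60,60,60],"slide":[[-0.2,0.6,0],[-0.15,0.5,0.4],[-0.04,0.23,0.7],[0,0,0.8],[0,0,0.8],[0,0,0.8],[0,0,0.6],[0,0,0.4],[0,0,0.2],[0,0,0.04]],"spin":[0,0,0,0,0,0,0,0,0,0]}' 25;  python3 -m jog '{"jaw":[22,22,22,22,22,22,22,22,22,22],"slide":[[0,0,0],[0,0,0],[0,0,0],[0,0,0],[0,0,0],[0,0,0],[0,0,0],[0,0,0],[0,0,-0.1],[0,0,-0.3]],"spin":[0,0,0,0,0,0,0,0,0,0]}' 25;
```

```text
time_s: 20.7
ee_pos: [634.2, -168.2, 85.7]
ee_rot: [-180.0, 0.0, 16.0]
force: [-0.6, 0.2, -0.5]
gripper_width: 59.9
gripper_force: 0.0
time_s: 21.7
ee_pos: [632.6, -167.2, 96.7]
ee_rot: [-179.8, 0.2, 16.0]
force: [-0.6, 0.6, -4.0]
gripper_width: 25.9
gripper_force: 24.9
```

```bash
python3 -m jog '{"jaw":[22,22,22,22,22,22,22,22,22,22],"slide":[[0,0,-0.6],[0,0,-0.8],[0,0,-0.8],[0,0,-0.8],[0,0,-0.6],[0,0,-0.3],[0,0,0],[-0.2,-0.2,0],[-0.5,-0.45,0],[-0.8,-0.75,0]],"spin":[0,0.4,0.7,0.9,0.9,0.9,0.73,0,0,0]}' 25;  python3 -m jog '{"jaw":[22,22,22,22,22,22,22,22,22,22],"slide":[[-0.86,-0.8,0],[-0.86,-0.8,0],[-0.86,-0.8,0],[-0.86,-0.8,0],[-0.86,-0.8,0],[-0.86,-0.8,0],[-0.86,-0.8,0],[-0.86,-0.8,0],[-0.7,-0.65,0],[-0.3,-0.3,0]],"spin":[0,0,0,0,0,0,0,0,0,0]}' 25;  python3 - <<'E'
from h import *
m=env.camera_model("wrist");im=env.grab_frame("wrist");cv2.imwrite("pics/w5.png",im[:,:,::-1])
s=env.state();p=s["ee_pos"];print(p,s["ee_rot"],plan(425-p[0],241-p[1],0))
t=env.grab_frame("top");mt=env.camera_model("top");cv2.imwrite("pics/top4.png",t[:,:,::-1])
for c in wood(im,lo=(0,90,20),hi=(25,255,110)): print("dark",cv2.boundingRect(c),rect(m,c,12))
for c in wood(t,lo=(0,90,20),hi=(25,255,110),amin=250): print("top",cv2.boundingRect(c),rect(mt,c,12))
E
```

```text
time_s: 22.7
ee_pos: [606.0, -112.8, 214.4]
ee_rot: [180.0, 0.1, -20.2]
force: [0.4, 1.5, -2.6]
gripper_width: 25.7
gripper_force: 24.9
time_s: 23.7
ee_pos: [458.7, 177.7, 215.1]
ee_rot: [180.0, 0.1, -20.0]
force: [0.9, -0.4, -3.1]
gripper_width: 25.7
gripper_force: 25.0
[458.80630295 178.35547886 215.19873957] [-1.79966317e+02  1.44062723e-01 -1.99927615e+01] [-1.77290256 -1.57702636  0.00538483]
dark (116, 293, 288, 19) [269.6 241.9 447.8  31.8  70.6]
dark (232, 198, 53, 49) [393.9 199.4  73.2  72.8  70. ]
dark (188, 162, 32, 68) [455.8 256.9  40.3  96.6  69.6]
dark (195, 0, 109, 71) [640.8 116.7  83.7 112.1   2.4]
top (172, 229, 34, 38) [408.4 247.2  90.4 103.3  68.4]
top (348, 227, 47, 45) [ 401.9 -274.3  134.6   98.3   52.1]
top (312, 157, 40, 39) [ 630.2 -176.7  118.1  118.8   88.9]
top (217, 151, 35, 35) [651.9 119.3 104.2 102.8   2.5]
top (207, 77, 147, 31) [902.3 -21.8 100.6 457.8   0. ]
```

View pics/w5.png

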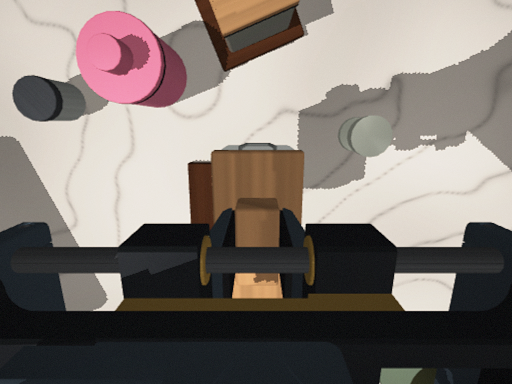

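The oblong jar is aligned with its stand; the stand's left/far corner at (190,163) gives a centre of (425.5,240.6). I'll finish the approach and lower it.

```bash
python3 -m jog '{"jaw":[22,22,22,22,22,22,22,22,22,22],"slide":[[-0.5,-0.45,0],[-0.6,-0.55,0],[-0.45,-0.4,0.2],[-0.2,-0.18,0.5],[0,0,0.7],[0,0,0.8],[0,0,0.8],[0,0,0.6],[0,0,0.3],[0,0,0.1]],"spin":[0,0,0,0,0,0,0,0,0,0]}' 25;  python3 -m jog '{"jaw":[22,22,22,22,22],"slide":[[0,0,0.1],[0,0,0.06],[0,0,0.03],[0,0,0.02],[0,0,0]],"spin":[0,0,0,0,0]}' 25;
```

```text
time_s: 24.8
ee_pos: [428.4, 237.4, 94.6]
ee_rot: [179.9, 0.1, -20.3]
force: [0.8, 1.1, -2.4]
gripper_width: 25.8
gripper_force: 25.0
time_s: 25.3
ee_pos: [428.5, 238.4, 89.4]
ee_rot: [-180.0, -0.0, -20.2]
force: [0.5, -0.4, -2.9]
gripper_width: 25.8
gripper_force: 25.0
```

```bash
python3 -m jog '{"jaw":[22,22,22,22,22,22,22],"slide":[[-0.06,-0.02,0],[-0.05,-0.02,0],[0,0,0.04],[0,0,0.04],[0,0,0.03],[0,0,0.02],[0,0,0]],"spin":[0,0,0,0,0,0,0]}' 25;
```

```text
time_s: 26.0
ee_pos: [425.4, 240.5, 86.7]
ee_rot: [-180.0, -0.0, -20.2]
force: [-5.7, -1.9, 9.8]
gripper_width: 26.1
gripper_force: 25.0
```

```bash
python3 -m jog '{"jaw":[40,55,65,65,65,65,65,65,65,65],"slide":[[0,0,0],[0,0,0],[0,0,0],[0,0,0],[0,0,-0.4],[0,0,-0.8],[0,0,-0.9],[0,0,-0.9],[0,0.2,-0.9],[0.1,0.4,-0.8]],"spin":[0,0,0,0,0,0,0,0,0,0]}' 25;  python3 -m jog '{"jaw":[65,65,65,65,65,65,65,65,65,65],"slide":[[0.3,0.9,0],[0.35,1,0],[0.35,1,0],[0.35,1,0],[0.35,1,0],[0.35,1,0],[0.35,1,0],[0.35,1,0],[0.35,1,0],[0.35,1,0]],"spin":[0,0,0,0,0,0,0,0,0,0]}' 25;  python3 -m jog '{"jaw":[65,65,65,65,65,65,65,65],"slide":[[0.35,1,0],[0.35,1,0],[0.35,1,0],[0.35,1,0],[0.35,1,0],[0.3,0.7,0],[0.2,0.3,0],[0,0,0]],"spin":[0,0,0,0,0,0,0,0]}' 25;  python3 - <<'E'
from h import *
m=env.camera_model("wrist");im=env.grab_frame("wrist");cv2.imwrite("pics/w6.png",im[:,:,::-1]);np.save("w6.npy",m,allow_pickle=True)
s=env.state();p=s["ee_pos"];print(p,s["ee_rot"],plan(418-p[0],-286.5-p[1],0))
t=env.grab_frame("top");mt=env.camera_model("top");cv2.imwrite("pics/top5.png",t[:,:,::-1])
for c in wood(im): print("lid",cv2.boundingRect(c),rect(m,c,110))
for c in wood(im,lo=(0,90,20),hi=(25,255,110)): print("dark",cv2.boundingRect(c),rect(m,c,12))
for c in wood(t,amin=250): print("toplid",cv2.boundingRect(c),rect(mt,c,81))
E
```

```text
time_s: 27.0
ee_pos: [422.4, 223.0, 227.4]
ee_rot: [-180.0, -0.0, -20.2]
force: [0.8, 0.5, -0.2]
gripper_width: 64.8
gripper_force: 0.0
time_s: 28.0
ee_pos: [416.4, -93.1, 226.2]
ee_rot: [180.0, -0.0, -20.3]
force: [0.1, -0.3, 0.5]
gripper_width: 65.2
gripper_force: 0.0
time_s: 28.8
ee_pos: [417.8, -284.8, 225.9]
ee_rot: [-180.0, 0.0, -20.3]
force: [0.0, -0.2, -0.2]
gripper_width: 65.1
gripper_force: 0.0
[ 417.62119001 -283.77551482  225.92689221] [-1.79958093e+02  4.39331527e-02 -2.02841007e+01] [ 4.33276568e-02  8.08067077e-02 -9.23254227e-05]
lid (211, 123, 97, 101) [ 433.1 -289.3  103.5   92.1    6.1]
dark (192, 293, 289, 19) [ 180.3 -332.1  461.9   32.3   70.1]
dark (362, 235, 23, 51) [ 231.1 -405.2   31.5   86.4   78.6]
dark (130, 235, 23, 51) [354.3 -72.3  31.4  86.6  60.7]
dark (255, 129, 54, 56) [ 427.6 -335.1   87.4   43.1   25. ]
dark (69, 0, 100, 99) [ 626.  -176.9  123.8  112.4   69.7]
toplid (348, 241, 47, 31) [ 388.5 -260.3  122.7   82.8   73.7]
toplid (171, 221, 33, 43) [423.6 240.4  56.7 107.3  69.5]
toplid (219, 148, 28, 26) [6.560e+02 1.197e+02 7.440e+01 7.790e+01 6.000e-01]
```

View pics/w6.png

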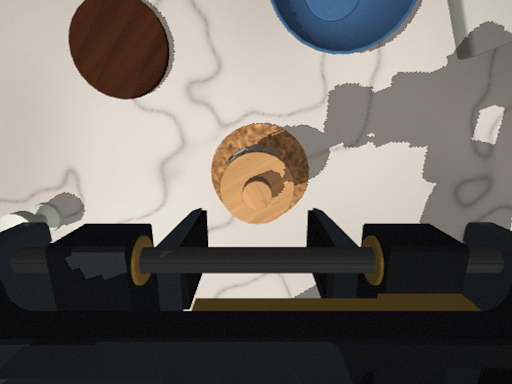

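The oblong jar sits centred on its stand. The round jar's lid is at (257,188) under the fingers, and the bare round stand is at (120,45). I'll fit the stand circle and grip the jar.

```bash
python3 -m jog '{"jaw":[65,60,60,60,60,60,60,60,24,24],"slide":[[0.02,0.06,0.4],[0,0,0.8],[0,0,0.8],[0,0,0.8],[0,0,0.5],[0,0,0.25],[0,0,0.1],[0,0,0.05],[0,0,0],[0,0,0]],"spin":[0,0,0,0,0,0,0,0,0,0]}' 25;  python3 -m jog '{"jaw":[24,24,24,24,24,24,24,24,24],"slide":[[0,0,0],[0,0,0],[0,0,0],[0,0,0],[0,0,0],[0,0,0],[0,0,-0.1],[0,0,-0.3],[0,0,-0.6]],"spin":[0,0,0,0,0,0,0,0,0]}' 25;  python3 - <<'E'
from h import *
from scipy.optimize import least_squares
im=cv2.imread("pics/w6.png")[:,:,::-1].copy();m=np.load("w6.npy",allow_pickle=True).item()
def fit(c,m,z):
    w=np.array([onz(m,*p[0],z) for p in c if p[0][1]>2]);r=least_squares(lambda q:np.hypot(w[:,0]-q[0],w[:,1]-q[1])-q[2],[630,-177,60],loss="soft_l1");return r.x,r.cost
for c in wood(im,lo=(0,90,20),hi=(25,255,110)):
    if cv2.boundingRect(c)[1]==0: print(fit(c,m,12))
t=cv2.imread("pics/top5.png")[:,:,::-1].copy();mt=env.camera_model("top")
for c in wood(t,lo=(0,90,20),hi=(25,255,110),amin=250):
    if 300<cv2.boundingRect(c)[0]<330: print("top",fit(c,mt,12))
s=env.state();p=s["ee_pos"];print(p,plan(631-p[0],-176.5-p[1],0))
E
```

```text
time_s: 29.9
ee_pos: [418.0, -286.2, 115.9]
ee_rot: [180.0, -0.1, -20.2]
force: [-0.9, 0.8, 0.8]
gripper_width: 47.0
gripper_force: 0.0
time_s: 30.8
ee_pos: [416.0, -285.4, 144.1]
ee_rot: [-180.0, 0.3, -20.2]
force: [0.2, 0.1, -3.3]
gripper_width: 29.9
gripper_force: 25.0
(array([ 630.69601692, -178.57190979,   61.08870677]), np.float64(53.118256298029834))
top (array([ 630.82532088, -176.44025804,   59.37615449]), np.float64(29.193071775623345))
top (array([ 933.69764363, -230.1373911 ,   34.2697645 ]), np.float64(999.8895522583167))
[ 415.980576   -285.3500783   144.07053804] [ 5.46951713 -5.88379243 -0.02413698]
```

```bash
python3 -m jog '{"jaw":[24,24,24,24,24,24,24,24,24,24],"slide":[[0,0,-0.8],[0,0,-0.8],[0.1,-0.1,-0.6],[0.3,-0.33,-0.3],[0.6,-0.65,0],[0.8,-0.86,0],[0.8,-0.86,0],[0.8,-0.86,0],[0.8,-0.86,0],[0.6,-0.65,0]],"spin":[0,0,0,0,0,0,0,0,0,0]}' 25;  python3 -m jog '{"jaw":[24,24,24,24,24],"slide":[[0.4,-0.43,0],[0.2,-0.22,0],[0.03,-0.05,0],[0,0,0],[0,0,0]],"spin":[0,0,0,0,0]}' 25;  python3 - <<'E'
from h import *
s=env.state();p=s["ee_pos"];print(p,plan(630.8-p[0],-177.5-p[1],0),(p[2]-121.6)/30)
E
```

```text
time_s: 31.8
ee_pos: [608.3, -188.4, 218.9]
ee_rot: [-180.0, 0.1, -20.2]
force: [-0.6, -0.2, -3.1]
gripper_width: 29.2
gripper_force: 25.0
time_s: 32.3
ee_pos: [630.4, -177.6, 220.2]
ee_rot: [180.0, 0.0, -20.3]
force: [-0.4, -0.3, -3.9]
gripper_width: 29.3
gripper_force: 25.0
[ 630.42936915 -177.58538832  220.21179879] [ 1.06008422e-02 -6.95367096e-03 -1.23558408e-05] 3.2870599596832335
```

```bash
python3 -m jog '{"jaw":[24,24,24,24,24,24,24,24,24,24],"slide":[[0,0,0.4],[0,0,0.7],[0,0,0.8],[0,0,0.6],[0,0,0.35],[0,0,0.15],[0,0,0.08],[0,0,0.04],[0,0,0.03],[0,0,0.02]],"spin":[0,0,0,0,0,0,0,0,0,0]}' 25;  python3 -m jog '{"jaw":[24,24,24,24],"slide":[[0,0,0.03],[0,0,0.02],[0,0,0.02],[0,0,0]],"spin":[0,0,0,0]}' 25
```

```text
time_s: 33.3
ee_pos: [631.7, -177.2, 125.8]
ee_rot: [-180.0, -0.1, -20.2]
force: [0.3, 0.4, -4.5]
gripper_width: 29.0
gripper_force: 25.0
time_s: 33.7
ee_pos: [631.3, -177.1, 123.0]
ee_rot: [180.0, 0.0, -20.2]
force: [-0.1, -0.1, -4.3]
gripper_width: 29.5
gripper_force: 25.0
```

```bash
python3 -m jog '{"jaw":[24,24,24,24],"slide":[[0,0,0.02],[0,0,0.02],[0,0,0.02],[0,0,0]],"spin":[0,0,0,0]}' 25
```

```text
time_s: 34.1
ee_pos: [631.5, -177.1, 121.6]
ee_rot: [-180.0, -0.0, -20.2]
force: [0.2, 0.9, -2.4]
gripper_width: 29.4
gripper_force: 25.0
```

```bash
python3 -m jog '{"jaw":[24,24],"slide":[[0,0,0.02],[0,0,0]],"spin":[0,0]}' 25; python3 -m jog '{"jaw":[40,55,65,65,65,65,65,65,65,65],"slide":[[0,0,0],[0,0,0],[0,0,0],[0,0,0],[0,0,-0.4],[0,0,-0.8],[0,0,-0.9],[0,0,-0.9],[0,0,-0.9],[-0.4,0,-0.5]],"spin":[0,0,0,0,0,0,0,0,0,0]}' 25; python3 -m jog '{"jaw":[65,65,65,65,65,65,65,65,65,65],"slide":[[-0.8,0,0],[-0.8,0,0],[-0.8,0,0],[-0.8,0,0],[-0.8,0,0],[-0.8,0,0],[-0.8,0.4,0],[-0.6,0.4,0],[-0.3,0.2,0],[0,0,0]],"spin":[0,0,0,0,0,0,0,0,0,0]}' 25; python3 - <<'E'
from h import *
t=env.grab_frame("top");mt=env.camera_model("top");cv2.imwrite("pics/top6c.png",cv2.resize(t[100:300,130:430,::-1],(800,533),interpolation=cv2.INTER_CUBIC))
cv2.imwrite("pics/side6.png",env.grab_frame("side")[:,:,::-1])
for c in wood(t,amin=250): print("toplid",cv2.boundingRect(c),[rect(mt,c,z) for z in(116,96,81)])
print(env.state()["ee_pos"])
E
```

```text
time_s: 34.3
ee_pos: [631.7, -177.0, 121.6]
ee_rot: [-180.0, -0.1, -20.2]
force: [-0.6, 1.5, 2.6]
gripper_width: 29.1
gripper_force: 25.0
time_s: 35.3
ee_pos: [621.4, -173.5, 255.8]
ee_rot: [-180.0, -0.3, -20.3]
force: [0.3, -0.3, 0.4]
gripper_width: 65.1
gripper_force: 0.0
time_s: 36.3
ee_pos: [425.4, -133.6, 253.0]
ee_rot: [180.0, -0.0, -20.3]
force: [0.0, 0.1, -0.8]
gripper_width: 65.3
gripper_force: 0.0
toplid (348, 252, 37, 20) [array([ 369.3, -240. ,   96.7,   43.1,   81.9]), array([ 370. , -245.3,   98.5,   43.9,   81.9]), array([ 370.6, -249.2,   99.8,   44.5,   81.9])]
toplid (171, 220, 33, 44) [array([420.8, 234.9,  56.4, 105. ,  70. ]), array([422.4, 238.2,  57.4, 106.9,  70. ]), array([423.6, 240.7,  58.2, 108.3,  70. ])]
toplid (325, 153, 28, 27) [array([ 633.1, -177.3,   75.1,   75.4,   88.5]), array([ 638.5, -181.4,   76.5,   76.7,   88.5]), array([ 642.6, -184.5,   77.5,   77.8,   88.5])]
toplid (219, 148, 28, 27) [array([644.8, 117.5,  75. ,  75.5,   0.8]), array([650.4, 118.7,  76.3,  76.9,   0.8]), array([654.6, 119.6,  77.3,  77.9,   0.8])]
[ 427.22061679 -133.62723192  252.88225911]
```

View pics/top6c.png

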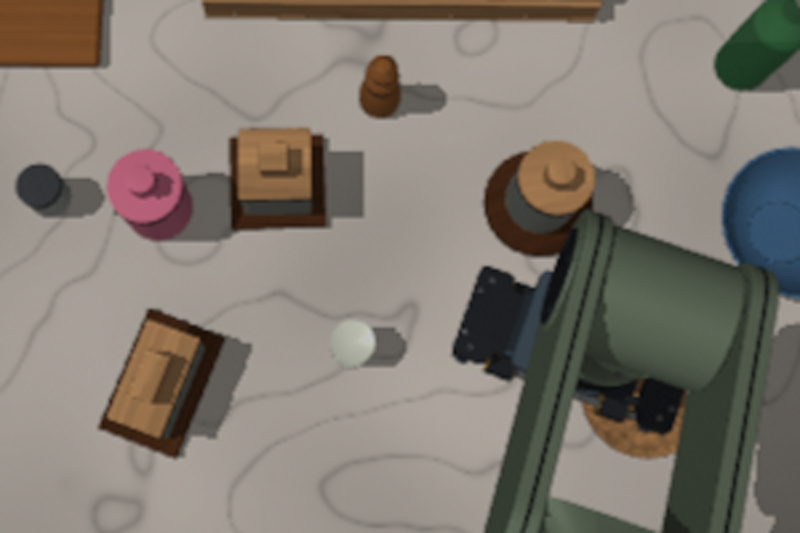

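View pics/side6.png

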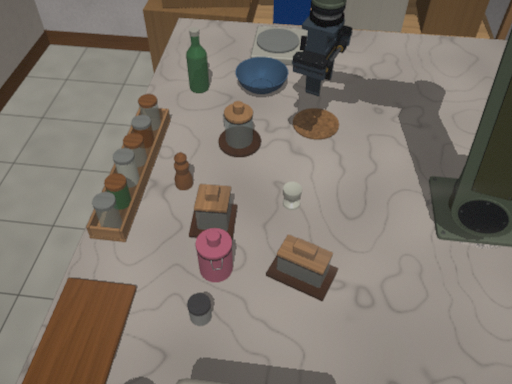

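Both views show each jar upright and centred on its matching stand: square at crop (275,165), round at (555,180) and oblong at (155,390). The mill, tin and egg cup have not moved, and the gripper is clear.

```bash
python3 -c "
from workcell import env
print(env.job_done())"
```

```text
the job is handed in; nothing more can be done
None
```

All three jars stand upright on their own stands, centred to within about 3 mm and turned parallel by my camera measurements. The mill, tin and egg cup have not moved, and I handed the job in at about 36 s; no verdict was returned.

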